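# Stand the turner's pattern board on its sprung prop leg

### The arm

A 6-joint arm with a two-finger parallel gripper is mounted at the origin on the work surface. World frame = base frame: x ahead of the robot, y to its left, z up, the work surface at z = 0. Lengths are in m, angles in rad, forces in N, time in s.
With the tool pointing down it reaches from about 0.35 to 0.975 m from the base axis. Payload 4.9 kg.
Tool frame: the origin (TCP) lies midway between the tips of the shut fingers; the grasp point (between the pads) lies 19 mm behind it; z points along the fingers, y is the line along which they close (so a half turn about z gives the same grasp; the last joint's range is limited). The gripper opens to 85 mm and grips with 20 to 120 N. Pads are 22 mm wide; open, the fingers measure 114 mm over their backs; the gripper's body (76 mm by 85 mm) begins 54 mm behind the grasp point. The pads swing forward as they close: fully open they stand 13 mm farther back than shut.
Start: joints at [1.065, 0.053, 1.613, -0, 1.476, -0.119], TCP at [0.236, 0.579, 0.231] pointing down, gripper open.
Joint ranges: [-3.01, 3.01], [-1.01, 2.22], [0.06, 2.58], [-1.02, 4.17], [0.09, 2.62], [-3.14, 3.14]. Speed limits (rad/s): [2.57, 2.57, 3.14, 3.14, 3.14, 3.14].

### API

Orientations are given as a rotation vector (axis times angle).
In Python, from station import state, grab_frame, finish_job gives the robot as it stands.
- The arm moves only by the shell command python3 -m jog 'ROWS' [OPENING] [FORCE]. ROWS is JSON, a list of rows, each an object with "delta_pos": the shift along the world's x, y, z in mm, a list of three; "yaw": the turn about the world's z in rad. A call has 1 to 20 rows; each row shifts and turns the commanded pose from where the row before left it; what a row does not reach is not made up. A row lasts 1/12 s, in which the tool goes at most 41.7 mm and 7.16 degrees, less where a joint would pass 70% of its speed; a pose out of reach is approached as far as the arm can. A call with a gripper value outside its range is refused whole. OPENING is the closure, from 0 (fully open) to 1 (shut), set as the call begins (- or left out, the last holds). The fingers move at their own pace and stop on an object; FORCE is the grip in N (left out, the last holds). Time passes only in rows, so rows that do not move let the fingers close. It gives the time, the measured TCP pose, the force, the opening and the grip force at its end, in the units of the state.
- state(): the state, without advancing time (a new reading comes with each control period).
- grab_frame(name): name is "scene" or "top"; returns a dict with "img" (400x640x3 uint8, red, green, blue), "fx", "fy", "cx", "cy" (pixels), "R" (3x3) and "t" (3): a world point X has camera coordinates R X + t. Camera axes: x right, y down, z forward; pixel columns grow to the right and rows downward; lengths in m; the calibration is good to about 2 mm. A picture is of the moment at which its call begins. There is no depth.
- finish_job(): hands the job in; it is judged then, once.
The state is a dict: "clock": time; "q": joint angles; "joint_vel": joint speeds; "effort": joint torques, N m; "position": TCP position; "tool_rot": TCP orientation; "wrist_force": force on the tool from outside, world axes, zero at the start; "wrist_torque": the same for the moment, N m; "finger_gap": finger opening in m; "grasp_force": force on a finger pad.
Only numpy, scipy, OpenCV 4.12 (cv2) and the standard library are available. Lean on these libraries where they do the work, as an engineer would, in place of code of your own. Each camera call takes 0.05 s, during which the arm holds its last target. There are 200 camera calls.

### The job

The pattern board lies face down on the black mat. Swing its red spring-loaded leg all the way over from the handle side towards the bottom edge, until it snaps past centre and locks at its stop, then raise the board by its wooden T-handle and let it down gently so that it stands on the mat by itself, leaning back on the locked leg. Never let the board fall, and leave the other things where they are.

Things in the scene. Friction and masses are not known exactly. Their poses are not given: they have to be found in the camera images.
- mat: black rubber mat fixed to the bench, 440 (its x) x 320 (its y) x 3 mm thick; origin at the centre of its underside, top 3 mm above the bench
- board: the pattern board, 0.9 kg, plywood 180 (x) x 160 x 12 mm; on its back two small wooden cleats in the top corners and a steel bar along the bottom edge, 10 mm thick; T-handle on the top edge. Starts face down on the mat. Origin: centre of the face. x: from bottom edge to top edge and handle; y: along the edges; z: out of the back (up at the start). When it stands, x points up, z to the leg's side
- handle_grip (a point): centre of the T-handle: a turned wooden roller, 22 mm across and 44 mm long, lying along board y on a steel neck, 33 mm beyond the board top edge, 16 mm behind the face (board x 123, y 0, z 16 mm). The roller swivels freely about its length, so pinched across its flat ends (44 mm, along board y) it lets the board turn as it is raised
- prop_leg (a joint): red prop leg's angle. 0: folded on the back, pointing at the handle; grows as its free end swings up and over towards the bottom edge; 2.443: stop, locked, 40 degrees to the board. A spring pushes it to 0 below 1.70 (0.19 N m when folded, fading to 0) and to the stop above 1.70 (0.12 N m there). Pulling over about 4 N lifts the board. Locked, the board stands leaning 15 degrees to the leg
- leg_grip (a point): centre of the grip on the prop leg: a brass pin across the leg, 14 mm across and 36 mm long along board y, on the leg centre line 74 mm from the hinge. It swivels freely about its length, so pinched across its ends (36 mm) it lets the leg turn as it swings. The leg is a red bar 20 mm wide, 10 mm thick; folded, it lies 13 mm clear of the plywood. x: from hinge to foot, y: along the hinge
- leg_hinge (a point): the leg's hinge axis (along board y), at the middle of the board's back: board frame x 0, y 0, z 30 mm
- leg_foot (a point): the leg's foot, a rubber cross bar of 6 mm radius and 20 mm length; point on its axis, 84 mm from the hinge. About 9 mm above the bench when the board stands on it
- bottom_edge (a point): middle of the bottom edge on the back side: board frame x -90, y 0, z 12 mm (the edge the board stands on, about 3 mm above the bench when it stands; the face-side edge lies 12 mm from it)
- blank: square maple turning blank, 40 x 40 x 75 mm tall, standing on the mat beside the board; origin at the centre of its underside; leave it alone
- glue: yellow glue bottle with orange cap, 36 mm across, 85 mm tall, standing on the mat beside the board; origin at the centre of its underside; leave it alone
- finial: turned wooden finial, 38 mm across, 72 mm tall, standing on the mat beside the board; origin at the centre of its underside; leave it alone
- bowl: dark wooden bowl, 120 mm across, 50 mm tall, on the bench off the mat; origin at the centre of its underside; leave it alone
- chuck: steel lathe chuck, 96 mm across, 58 mm tall, on the bench off the mat; origin at the centre of its underside; leave it alone

How it is judged:
On the way:
1. the leg is swung past centre and locked at its stop (value of joint prop_leg above 2.34 rad), for 0.2 s.
At the end, for the whole second after the job is handed in: The leg is at its stop (angle over 2.34 rad) and the board stands at rest on the mat on its bottom edge and the leg's foot: its x axis 0.12 to 0.40 rad from vertical, foot axis under 16 mm and bottom edge under 12 mm above the bench, both within the mat's outline (value of joint prop_leg above 2.34 rad and angle between board's own x axis and vertical between 0.12 and 0.4 rad and height (world z) of leg_foot below 0.016 m and height (world z) of bottom_edge below 0.012 m and linear speed of board below 0.02 m/s and angular speed of board below 0.1 rad/s and x of each of leg_foot, bottom_edge in the frame of mat above -0.22 m and x of bottom_edge in the frame of mat below 0.22 m and y of leg_foot in the frame of mat between -0.16 and 0.16 m and y of bottom_edge in the frame of mat between -0.16 and 0.16 m); the robot touches nothing.
It fails at once if the board falls or is swung up violently (turns faster than 1.8 rad/s) (angular speed of board above 1.8 rad/s).
It fails at once if a bystander is moved by more than 30 mm or tipped over (distance of any of blank, glue, finial, bowl, chuck from where it was at the start of the episode above 0.03 m or angle between any of blank, glue, finial, bowl, chuck's own z axis and vertical above 0.5 rad).
It also fails if it takes over 70 s, if anything falls off the work surface, if the arm or the gripper's body presses on something with over 40 N, if the wrist force passes 120 N, or if a joint passes its speed limit or range.

## Working session

There is one attempt and no reset: what is moved stays moved. The work goes in short steps, Python scripts to look and compute and a shell command to move; the robot and the scene stay as the last step left them, time stands still between calls to the robot, and variables do not carry over. Pictures are saved under pics/ and viewed, at most 10 in all, crops included, and the job is handed in when it is done.

```bash
mkdir -p pics; ls
python3 - <<'E'
from station import *
import cv2,numpy as np
s=state(); print(s)
for n in("scene","top"):
    f=grab_frame(n); cv2.imwrite(f"pics/{n}0.png",f["img"][:,:,::-1]); print(n,f["fx"],f["fy"],f["cx"],f["cy"],np.round(f["R"],3).tolist(),np.round(f["t"],3), np.round(-f["R"].T@f["t"],3))
E
```

```text
pics
{'clock': 0.0, 'q': array([ 1.06498591e+00,  5.33385403e-02,  1.61430598e+00, -3.64595883e-06,
        1.47597561e+00, -1.18974075e-01]), 'joint_vel': array([ 2.13850193e-03,  5.58711337e-05,  1.33682561e-03, -4.23755469e-04,
        1.30799227e-04, -1.38779305e-03]), 'effort': array([ 1.56194081e-03, -3.93676865e+01, -3.70181608e+01,  7.68517384e-05,
        6.99078402e-03, -1.11178352e-05]), 'position': array([0.23547009, 0.57827542, 0.23006721]), 'tool_rot': array([-6.03739559e-01, -3.08240177e+00,  3.03176002e-03]), 'wrist_force': array([ 0.70280574, -0.3858754 , -0.27441481]), 'wrist_torque': array([ 0.0237696 ,  0.02121547, -0.01306063]), 'grasp_force': 0.0, 'finger_gap': 0.08528919344708122}
scene 384.3553333386736 384.3553333386736 322.347017562004 201.94102112808497 [[0.888, 0.459, 0.014], [0.394, -0.746, -0.536], [-0.236, 0.482, -0.844]] [-0.484 -0.188  1.179] [ 0.782 -0.486  0.901]
top 456.189979847443 456.189979847443 330.78791761712904 189.01775342567038 [[-0.012, -1.0, -0.005], [-0.983, 0.012, -0.185], [0.185, 0.002, -0.983]] [0.014 0.556 1.308] [0.305 0.004 1.388]
```

View pics/top0.png

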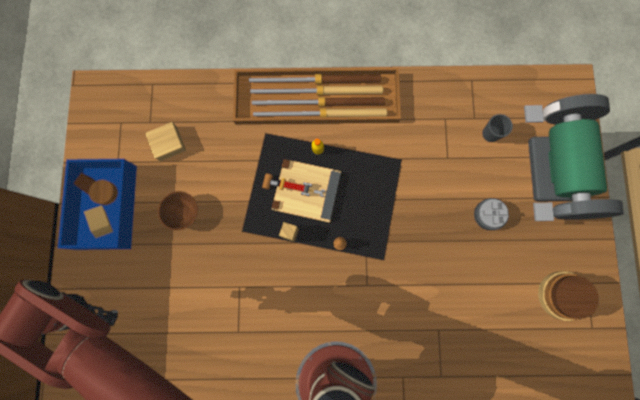

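View pics/scene0.png

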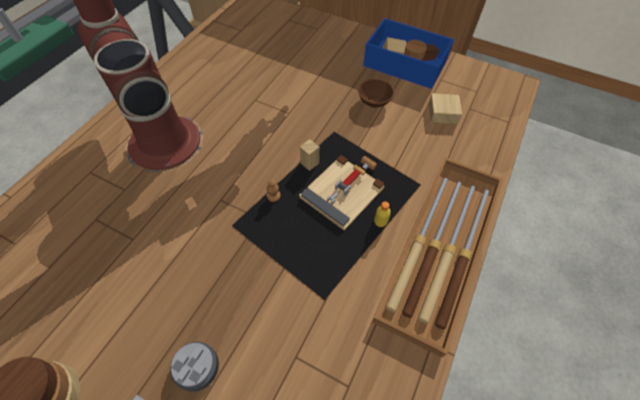

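The top view shows the board near pixel (305,190): handle at (267,182), red leg at (295,187), bar at (332,197). The glue is at (317,147), the blank at (288,231) and the finial at (340,243). I'll enlarge both views.

Run:
```python
import cv2,numpy as np
a=cv2.imread("pics/top0.png")[130:262,240:405]; b=cv2.imread("pics/scene0.png")[130:262,260:425]
a=cv2.resize(a,None,fx=4.8,fy=4.5,interpolation=cv2.INTER_CUBIC)[:590]
a=cv2.resize(cv2.imread("pics/top0.png")[150:250,255:355],(400,400),interpolation=cv2.INTER_CUBIC)
b=cv2.resize(cv2.imread("pics/scene0.png")[135:235,295:395],(400,400),interpolation=cv2.INTER_CUBIC)
cv2.imwrite("pics/crop.png",np.hstack([a,b]))
```

```text
(no output)
```

View pics/crop.png

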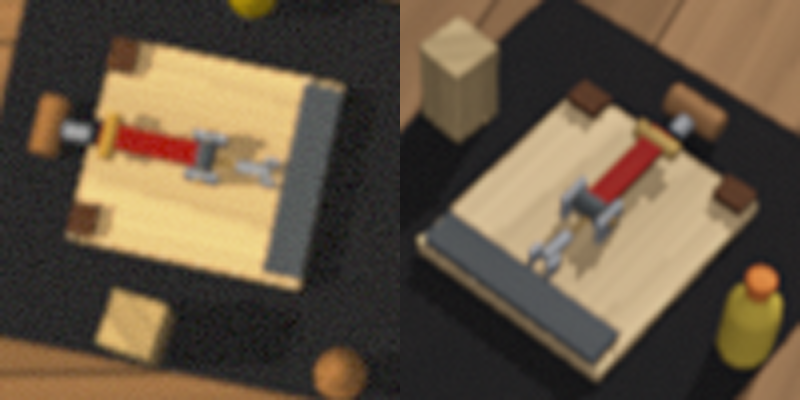

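The crops show, in full-image pixels: top view handle (267.5,181), pin (282,184), hinge (306,189), and board corners at about (282.5,160), (341,171), (329.5,222) and (272,210). In the scene view the pin is at (359,169), the handle at (368.5,163) and the hinge at (343,186). I'll cast rays from both views and check them against the known sizes.

```bash
cat > h.py <<'E'
import cv2,numpy as np
from station import *
def ray(f,p):
    d=f["R"].T@np.array([(p[0]-f["cx"])/f["fx"],(p[1]-f["cy"])/f["fy"],1]); return -f["R"].T@f["t"],d
def plane(f,p,z):
    c,d=ray(f,p); return 1000*(c+d*(z/1000-c[2])/d[2])
def tri(f,p,g,q):
    c,d=ray(f,p);e,k=ray(g,q); A=np.c_[d,-k]; s=np.linalg.lstsq(A,e-c,rcond=None)[0]
    a,b=c+s[0]*d,e+s[1]*k; return 500*(a+b),1000*np.linalg.norm(a-b)
def blob(f,lo,hi,box):
    x0,y0,x1,y1=box; h=cv2.cvtColor(f["img"],cv2.COLOR_RGB2HSV)[y0:y1,x0:x1]
    m=cv2.inRange(h,np.array(lo),np.array(hi)); n,l,st,c=cv2.connectedComponentsWithStats(m)
    i=1+np.argmax(st[1:,4]); return c[i]+[x0,y0],st[i,4]
E
python3 - <<'E'
from h import *
np.set_printoptions(precision=1,suppress=True)
t,s=grab_frame("top"),grab_frame("scene")
h=lambda f,p:cv2.cvtColor(f["img"],cv2.COLOR_RGB2HSV)[p[1],p[0]]
print("hsv pin",h(t,(282,184)),h(s,(359,169)),"handle",h(t,(267,181)),h(s,(368,162)),"ply",h(t,(300,205)),h(s,(330,185)))
rt,rs=blob(t,(0,150,60),(8,255,255),(270,170,315,205))[0],blob(s,(0,150,60),(8,255,255),(330,155,375,200))[0]
print("red",rt,rs,tri(t,rt,s,rs),plane(t,rt,38),plane(s,rs,38))
for n,a,b,z in(("handle",(267.3,181),(368.5,162.5),19),("pin",(282,184),(359,169),35),("hinge",(306,189),(343,186),35)):
    print(n,tri(t,a,s,b),plane(t,a,z),plane(s,b,z))
C=[plane(t,p,15) for p in((282.5,160),(341,171),(329.5,222),(272,210))]
C=np.array(C);print(C,np.linalg.norm(C-np.roll(C,-1,0),axis=1),C.mean(0))
M=np.array([plane(t,p,3) for p in((264.5,134),(401,158),(384,259),(242,232))]);print("mat",M)
for p in((317,147),(288,231),(340,243)): print(plane(t,p,70))
E
```

```text
hsv pin [ 19 179 188] [ 20 133 175] handle [ 15 159 159] [ 14 135 128] ply [ 21 112 236] [ 19  81 193]
red [293.5 185.9] [351.5 177.1] (array([572.1, 121.2,  30.7]), np.float64(2.753120804613727)) [569.5 119.8  38. ] [574.9 117.1  38. ]
handle (array([590.7, 202.6,  16.6]), np.float64(1.3722608029437693)) [589.7 201.9  19. ] [591.8 201.3  19. ]
pin (array([578.7, 156.4,  31.2]), np.float64(3.355893137718839)) [576.5 155.   35. ] [580.8 154.7  35. ]
hinge (array([563. ,  83.9,  28.2]), np.float64(3.815999382927583)) [560.2  82.4  35. ] [566.2  80.8  35. ]
[[656.4 156.2  15. ]
 [619.1 -24.6  15. ]
 [461.6  12.7  15. ]
 [500.4 186.9  15. ]] [184.6 161.8 178.5 159. ] [559.4  82.8  15. ]
mat [[ 744.9  215.2    3. ]
 [ 661.1 -213.     3. ]
 [ 349.5 -149.5    3. ]
 [ 435.8  278.9    3. ]]
[681.   47.2  70. ]
[430.7 132.6  70. ]
[394.3 -17.1  70. ]
```

```bash
python3 -m jog '[{"delta_pos":[21.4,-26.4,-5],"yaw":-0.0871},{"delta_pos":[21.4,-26.4,-5],"yaw":-0.0871},{"delta_pos":[21.4,-26.4,-5],"yaw":-0.0871},{"delta_pos":[21.4,-26.4,-5],"yaw":-0.0871},{"delta_pos":[21.4,-26.4,-5],"yaw":-0.0871},{"delta_pos":[21.4,-26.4,-5],"yaw":-0.0871},{"delta_pos":[21.4,-26.4,-5],"yaw":-0.0871},{"delta_pos":[21.4,-26.4,-5],"yaw":-0.0871},{"delta_pos":[21.4,-26.4,-5],"yaw":-0.0871},{"delta_pos":[21.4,-26.4,-5],"yaw":-0.0871},{"delta_pos":[21.4,-26.4,-5],"yaw":-0.0871},{"delta_pos":[21.4,-26.4,-5],"yaw":-0.0871},{"delta_pos":[21.4,-26.4,-5],"yaw":-0.0871},{"delta_pos":[21.4,-26.4,-5],"yaw":-0.0871},{"delta_pos":[21.4,-26.4,-5],"yaw":-0.0871},{"delta_pos":[21.4,-26.4,-5],"yaw":-0.0871},{"delta_pos":[0,0,0],"yaw":0},{"delta_pos":[0,0,0],"yaw":0},{"delta_pos":[0,0,0],"yaw":0}]' 0
cat >> h.py <<'E'
from scipy.spatial.transform import Rotation as Ro
def pose():
    s=state(); M=Ro.from_rotvec(s["tool_rot"]).as_matrix(); y=M[:,1]
    print("t %.2f pos %s toolY %.1f z %s gap %.1f F %s grip %.1f"%(s["clock"],np.round(s["position"]*1000,1),np.degrees(np.arctan2(y[1],y[0])),np.round(M[:,2],2),s["finger_gap"]*1000,np.round(s["wrist_force"],1),s["grasp_force"]))
def snap(name,tb,sb,w=400):
    ims=[]
    for n,b in(("top",tb),("scene",sb)):
        f=grab_frame(n)["img"][b[1]:b[3],b[0]:b[2],::-1]; ims.append(cv2.resize(f,(w,w),interpolation=cv2.INTER_CUBIC))
    cv2.imwrite("pics/"+name,np.hstack(ims))
E
python3 -c "
from h import *
pose(); snap('above.png',(255,140,355,240),(295,115,415,235))"
```

```text
clock: 1.78
position: [0.5778, 0.1566, 0.151]
tool_rot: [-2.441, -1.977, 0.001]
wrist_force: [-0.3, 0.4, 0.2]
finger_gap: 0.0851
grasp_force: 0.0
t 1.78 pos [577.8 156.6 151. ] toolY -12.0 z [-0.  0. -1.] gap 85.1 F [-0.3  0.4  0.2] grip 0.0
```

View pics/above.png

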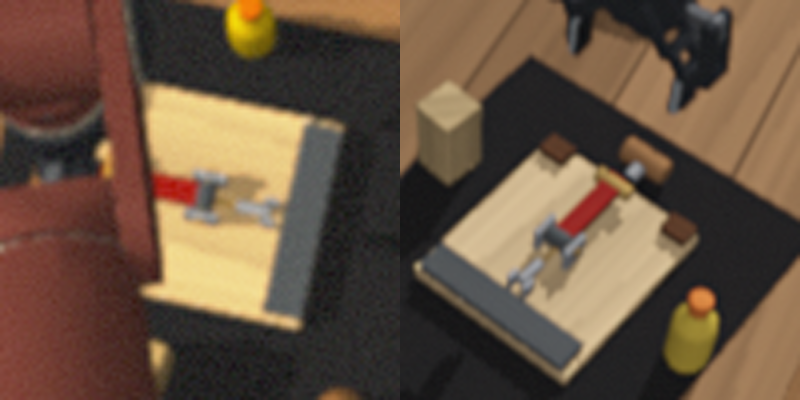

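The gripper is above the pin, which is at scene pixel (359.5,169), unchanged. I'll descend and pinch the pin.

```bash
python3 -m jog '[{"delta_pos":[0.7,-1,-13.5]},{"delta_pos":[0,0,-13.5]},{"delta_pos":[0,0,-13.5]},{"delta_pos":[0,0,-13.5]},{"delta_pos":[0,0,-13.5]},{"delta_pos":[0,0,-13.5]},{"delta_pos":[0,0,-13.5]},{"delta_pos":[0,0,-13.5]},{"delta_pos":[0,0,-13.5]},{"delta_pos":[0,0,-13.5]},{"delta_pos":[0,0,0]},{"delta_pos":[0,0,0]}]' 0 && python3 -m jog '[{"delta_pos":[0,0,0]},{"delta_pos":[0,0,0]},{"delta_pos":[0,0,0]},{"delta_pos":[0,0,0]},{"delta_pos":[0,0,0]},{"delta_pos":[0,0,0]},{"delta_pos":[0,0,0]},{"delta_pos":[0,0,0]},{"delta_pos":[0,0,0]},{"delta_pos":[0,0,0]},{"delta_pos":[0,0,0]},{"delta_pos":[0,0,0]}]' 1 40
python3 -c "
from h import *
pose(); snap('grip.png',(255,140,355,240),(310,115,410,215))"
```

```text
t 1.88 pos [577.5 157.4 151.4] toolY -11.9 z [-0.  0. -1.] gap 85.5 F [-0.4 -0.1  0.8] grip 0.0invalid input at $[0]: expected keys delta_pos, yaw
```

View pics/grip.png

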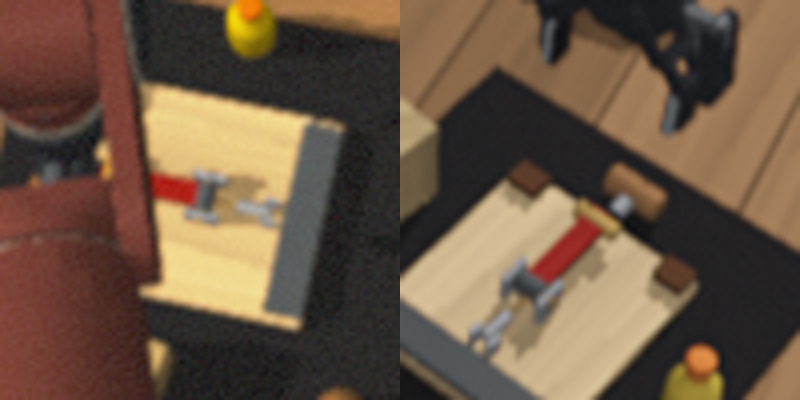

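The arm hasn't moved, because rows need both keys and the call was refused. I'll repeat it with a yaw in each row.

```bash
python3 -m jog '[{"delta_pos":[1,-1.5,-13.5],"yaw":0},{"delta_pos":[0,0,-13.5],"yaw":0},{"delta_pos":[0,0,-13.5],"yaw":0},{"delta_pos":[0,0,-13.5],"yaw":0},{"delta_pos":[0,0,-13.5],"yaw":0},{"delta_pos":[0,0,-13.5],"yaw":0},{"delta_pos":[0,0,-13.5],"yaw":0},{"delta_pos":[0,0,-13.5],"yaw":0},{"delta_pos":[0,0,-13.5],"yaw":0},{"delta_pos":[0,0,-13.5],"yaw":0},{"delta_pos":[0,0,0],"yaw":0},{"delta_pos":[0,0,0],"yaw":0}]' 0 && python3 -m jog '[{"delta_pos":[0,0,0],"yaw":0},{"delta_pos":[0,0,0],"yaw":0},{"delta_pos":[0,0,0],"yaw":0},{"delta_pos":[0,0,0],"yaw":0},{"delta_pos":[0,0,0],"yaw":0},{"delta_pos":[0,0,0],"yaw":0},{"delta_pos":[0,0,0],"yaw":0},{"delta_pos":[0,0,0],"yaw":0},{"delta_pos":[0,0,0],"yaw":0},{"delta_pos":[0,0,0],"yaw":0}]' 1 40
python3 -c "
from h import *
pose(); snap('grip2.png',(255,140,355,240),(310,115,410,215))"
```

```text
clock: 2.98
position: [0.5784, 0.1548, 0.015]
tool_rot: [-2.441, -1.976, 0.003]
wrist_force: [0.1, 0.4, 0.1]
finger_gap: 0.0855
grasp_force: 0.0
clock: 3.82
position: [0.5798, 0.155, 0.0173]
tool_rot: [2.441, 1.976, 0.002]
wrist_force: [-0.9, 0.1, 6.0]
finger_gap: 0.035
grasp_force: 40.8
t 3.82 pos [579.8 155.   17.3] toolY -12.0 z [ 0.  0. -1.] gap 35.0 F [-0.9  0.1  6. ] grip 40.8
```

View pics/grip2.png

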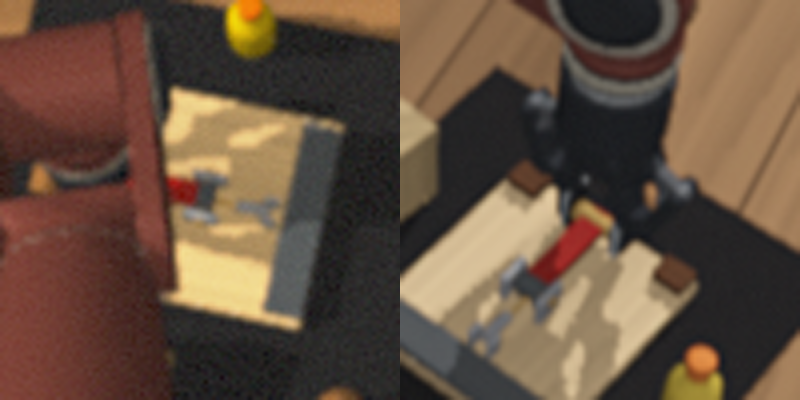

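The pin is pinched (gap 35 mm). Now I'll work out the arc.

Run:
```python
import numpy as np
th=np.radians(np.arange(0,141,7)); u=np.array([.21,.978])
P=74*np.c_[np.outer(np.cos(th),u),np.sin(th)]
print(np.round(np.diff(P,axis=0),1).tolist())
```

```text
[[-0.1, -0.5, 9.0], [-0.3, -1.6, 8.9], [-0.6, -2.7, 8.6], [-0.8, -3.7, 8.2], [-1.0, -4.6, 7.7], [-1.2, -5.5, 7.1], [-1.4, -6.3, 6.3], [-1.5, -7.0, 5.5], [-1.6, -7.6, 4.6], [-1.7, -8.1, 3.6], [-1.8, -8.5, 2.6], [-1.9, -8.7, 1.5], [-1.9, -8.8, 0.4], [-1.9, -8.8, -0.7], [-1.9, -8.7, -1.8], [-1.8, -8.4, -2.9], [-1.7, -8.0, -3.9], [-1.6, -7.5, -4.9], [-1.5, -6.8, -5.7], [-1.3, -6.1, -6.6]]
```

```bash
python3 -m jog '[{"delta_pos":[-0.1,-0.5,9],"yaw":0},{"delta_pos":[0,0,0],"yaw":0},{"delta_pos":[-0.3,-1.6,8.9],"yaw":0},{"delta_pos":[0,0,0],"yaw":0},{"delta_pos":[-0.6,-2.7,8.6],"yaw":0},{"delta_pos":[-0.8,-3.7,8.2],"yaw":0},{"delta_pos":[-1,-4.6,7.7],"yaw":0},{"delta_pos":[0,0,0],"yaw":0}]'
python3 -m jog '[{"delta_pos":[-1.2,-5.5,7.1],"yaw":0},{"delta_pos":[-1.4,-6.3,6.3],"yaw":0},{"delta_pos":[-1.5,-7,5.5],"yaw":0},{"delta_pos":[-1.6,-7.6,4.6],"yaw":0},{"delta_pos":[-1.7,-8.1,3.6],"yaw":0},{"delta_pos":[0,0,0],"yaw":0}]'
```

```text
clock: 4.58
position: [0.5767, 0.1408, 0.0606]
tool_rot: [2.442, 1.975, 0.001]
wrist_force: [-0.9, -0.0, -2.7]
finger_gap: 0.0351
grasp_force: 40.6
clock: 5.08
position: [0.5687, 0.106, 0.0871]
tool_rot: [-2.443, -1.975, 0.0]
wrist_force: [-4.7, 3.1, 3.0]
finger_gap: 0.0349
grasp_force: 41.2
```

```bash
python3 -m jog '[{"delta_pos":[-1.8,-8.5,2.6],"yaw":0},{"delta_pos":[-1.9,-8.7,1.5],"yaw":0},{"delta_pos":[-1.9,-8.8,0.4],"yaw":0},{"delta_pos":[-1.9,-8.8,-0.7],"yaw":0},{"delta_pos":[-1.9,-8.7,-1.8],"yaw":0},{"delta_pos":[0,0,0],"yaw":0}]'
python3 -m jog '[{"delta_pos":[-1.8,-8.4,-2.9],"yaw":0},{"delta_pos":[-1.7,-8,-3.9],"yaw":0},{"delta_pos":[-1.6,-7.5,-4.9],"yaw":0},{"delta_pos":[-1.5,-6.8,-5.7],"yaw":0},{"delta_pos":[-1.2,-5.5,-5.9],"yaw":0},{"delta_pos":[0,0,0],"yaw":0},{"delta_pos":[0,0,0],"yaw":0}]'
python3 -c "
from h import *
pose(); snap('swing.png',(255,140,355,240),(300,115,400,215))"
```

```text
clock: 5.58
position: [0.5584, 0.0617, 0.0885]
tool_rot: [-2.443, -1.976, 0.006]
wrist_force: [-9.0, -1.1, 6.9]
finger_gap: 0.0351
grasp_force: 41.5
clock: 6.17
position: [0.5512, 0.0263, 0.065]
tool_rot: [2.442, 1.977, -0.004]
wrist_force: [-5.8, -0.9, 3.4]
finger_gap: 0.0348
grasp_force: 41.3
t 6.17 pos [551.2  26.3  65. ] toolY -12.0 z [-0. -0. -1.] gap 34.8 F [-5.8 -0.9  3.4] grip 41.3
```

View pics/swing.png

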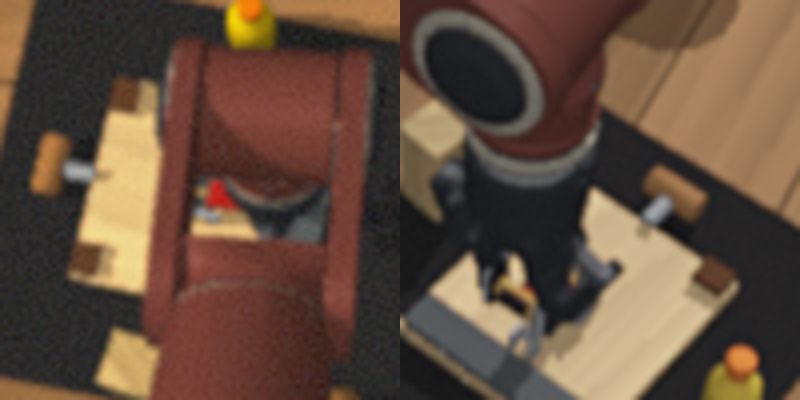

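The leg is over: the pin is past centre on the bar side, and the board is still flat. Release, rise and move back to see.

```bash
python3 -m jog '[{"delta_pos":[0,0,0],"yaw":0},{"delta_pos":[0,0,0],"yaw":0},{"delta_pos":[0,0,0],"yaw":0},{"delta_pos":[0,0,0],"yaw":0},{"delta_pos":[0,0,0],"yaw":0},{"delta_pos":[0,0,0],"yaw":0},{"delta_pos":[0,0,0],"yaw":0},{"delta_pos":[0,0,0],"yaw":0}]' 0 | tail -2; python3 -m jog '[{"delta_pos":[0,0,10],"yaw":0},{"delta_pos":[0,0,20],"yaw":0},{"delta_pos":[0,0,20],"yaw":0},{"delta_pos":[0,0,20],"yaw":0},{"delta_pos":[0,0,20],"yaw":0},{"delta_pos":[0,0,10],"yaw":0},{"delta_pos":[3,15,0],"yaw":0},{"delta_pos":[6,26,0],"yaw":0},{"delta_pos":[6,30,0],"yaw":0},{"delta_pos":[6,30,0],"yaw":0},{"delta_pos":[6,30,0],"yaw":0},{"delta_pos":[6,30,0],"yaw":0},{"delta_pos":[5,16,0],"yaw":0},{"delta_pos":[0,0,0],"yaw":0},{"delta_pos":[0,0,0],"yaw":0}]'
python3 -c "
from h import *
pose(); snap('locked.png',(255,140,355,240),(300,115,400,215))"
```

```text
finger_gap: 0.0854
grasp_force: 0.0
clock: 8.18
position: [0.5897, 0.2048, 0.1643]
tool_rot: [2.44, 1.978, -0.002]
wrist_force: [-0.6, -0.3, -0.0]
finger_gap: 0.0855
grasp_force: 0.0
t 8.18 pos [589.7 204.8 164.3] toolY -11.9 z [-0. -0. -1.] gap 85.5 F [-0.6 -0.3 -0. ] grip 0.0
```

View pics/locked.png

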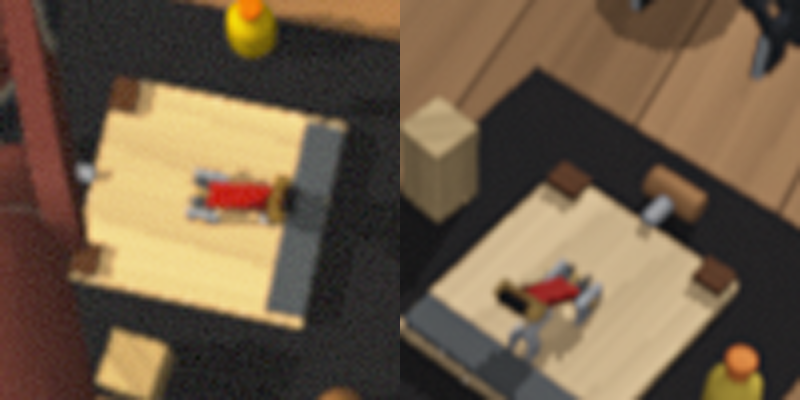

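The leg is locked towards the bar: pin at top crop (283,198), and the board and bystanders are unmoved. The handle is at scene (368.8,163.2), essentially the same place. I'll grasp it next.

```bash
python3 -m jog '[{"delta_pos":[1,-2,-15],"yaw":0},{"delta_pos":[0,0,-15],"yaw":0},{"delta_pos":[0,0,-15],"yaw":0},{"delta_pos":[0,0,-15],"yaw":0},{"delta_pos":[0,0,-15],"yaw":0},{"delta_pos":[0,0,-15],"yaw":0},{"delta_pos":[0,0,-15],"yaw":0},{"delta_pos":[0,0,-15],"yaw":0},{"delta_pos":[0,0,-15],"yaw":0},{"delta_pos":[0,0,-15],"yaw":0},{"delta_pos":[0,0,-7],"yaw":0},{"delta_pos":[0,0,0],"yaw":0},{"delta_pos":[0,0,0],"yaw":0}]' 0 && python3 -m jog '[{"delta_pos":[0,0,0],"yaw":0},{"delta_pos":[0,0,0],"yaw":0},{"delta_pos":[0,0,0],"yaw":0},{"delta_pos":[0,0,0],"yaw":0},{"delta_pos":[0,0,0],"yaw":0},{"delta_pos":[0,0,0],"yaw":0},{"delta_pos":[0,0,0],"yaw":0},{"delta_pos":[0,0,0],"yaw":0},{"delta_pos":[0,0,0],"yaw":0},{"delta_pos":[0,0,0],"yaw":0}]' 1 60
python3 - <<'E'
import numpy as np
u=np.array([.21,.978])
def pos(a): # board pitch from flat, deg: handle rel to start of face-edge pivot
    a=np.radians(a)
    if a<=np.pi/2: return 213*np.cos(a)-16*np.sin(a), 213*np.sin(a)+16*np.cos(a)
    b=a-np.pi/2 # pivot at back edge: 12 mm toward -u
    return -12-213*np.sin(b)-4*np.cos(b), 213*np.cos(b)-4*np.sin(b)
A=np.r_[np.arange(0,90,3),np.arange(90,106,1.5)]
Q=np.array([pos(a) for a in A]); D=np.diff(Q,axis=0)
P=np.round(np.c_[np.outer(D[:,0],u),D[:,1]],1)
for i in range(0,len(P),10): print(A[i],P[i:i+10].tolist())
E
```

```text
clock: 9.37
position: [0.5905, 0.2024, 0.007]
tool_rot: [-2.442, -1.976, 0.001]
wrist_force: [0.8, 0.4, 0.6]
finger_gap: 0.0856
grasp_force: 0.0
clock: 10.2
position: [0.5918, 0.2029, 0.0089]
tool_rot: [2.441, 1.976, 0.003]
wrist_force: [-0.9, 0.0, 5.5]
finger_gap: 0.0421
grasp_force: 62.1
0.0 [[-0.2, -1.1, 11.1], [-0.4, -1.7, 11.1], [-0.5, -2.2, 10.9], [-0.6, -2.8, 10.8], [-0.7, -3.3, 10.6], [-0.8, -3.9, 10.5], [-0.9, -4.4, 10.2], [-1.1, -4.9, 10.0], [-1.2, -5.4, 9.7], [-1.3, -5.9, 9.4]]
30.0 [[-1.4, -6.4, 9.1], [-1.5, -6.9, 8.7], [-1.6, -7.3, 8.3], [-1.7, -7.7, 7.9], [-1.7, -8.1, 7.5], [-1.8, -8.5, 7.1], [-1.9, -8.8, 6.6], [-2.0, -9.2, 6.1], [-2.0, -9.5, 5.6], [-2.1, -9.7, 5.1]]
60.0 [[-2.1, -10.0, 4.6], [-2.2, -10.2, 4.0], [-2.2, -10.4, 3.5], [-2.3, -10.6, 2.9], [-2.3, -10.7, 2.4], [-2.3, -10.8, 1.8], [-2.3, -10.9, 1.2], [-2.3, -10.9, 0.6], [-2.3, -10.9, 0.0], [-2.3, -10.9, -0.5]]
90.0 [[-1.2, -5.5, -0.2], [-1.2, -5.4, -0.3], [-1.2, -5.4, -0.5], [-1.2, -5.4, -0.6], [-1.2, -5.4, -0.8], [-1.2, -5.4, -0.9], [-1.2, -5.4, -1.0], [-1.1, -5.3, -1.2], [-1.1, -5.3, -1.3], [-1.1, -5.3, -1.5]]
```

Gap is 42 mm with firm grip on the roller ends. Raising in stages.

```bash
python3 -m jog '[{"delta_pos":[0,-0.3,3],"yaw":0},{"delta_pos":[-0.1,-0.4,4],"yaw":0},{"delta_pos":[-0.1,-0.4,4.1],"yaw":0},{"delta_pos":[-0.2,-0.8,5.5],"yaw":0},{"delta_pos":[-0.2,-0.9,5.6],"yaw":0},{"delta_pos":[-0.5,-2.2,10.9],"yaw":0},{"delta_pos":[-0.6,-2.8,10.8],"yaw":0},{"delta_pos":[-0.7,-3.3,10.6],"yaw":0},{"delta_pos":[-0.8,-3.9,10.5],"yaw":0},{"delta_pos":[-0.9,-4.4,10.2],"yaw":0},{"delta_pos":[-1.1,-4.9,10],"yaw":0},{"delta_pos":[-1.2,-5.4,9.7],"yaw":0},{"delta_pos":[-1.3,-5.9,9.4],"yaw":0},{"delta_pos":[-0.7,-3.2,4.6],"yaw":0},{"delta_pos":[-0.7,-3.2,4.5],"yaw":0},{"delta_pos":[0,0,0],"yaw":0}]'
python3 -c "
from h import *
pose(); snap('lift.png',(255,140,355,240),(270,65,420,215))"
```

```text
clock: 11.53
position: [0.5821, 0.16, 0.1221]
tool_rot: [2.442, 1.975, 0.002]
wrist_force: [-0.1, 3.2, -0.8]
finger_gap: 0.0424
grasp_force: 61.4
t 11.53 pos [582.1 160.  122.1] toolY -12.1 z [ 0.  0. -1.] gap 42.4 F [-0.1  3.2 -0.8] grip 61.4
```

View pics/lift.png

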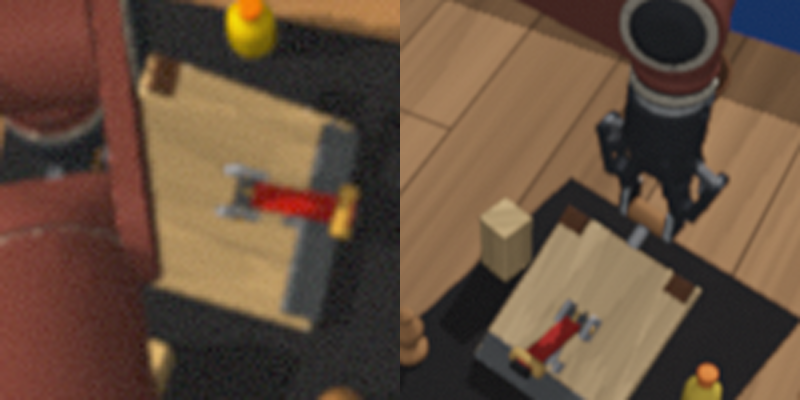

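The board is rising properly: bottom edge still on the mat, leg locked, glue and blank clear. I'll carry on from 33°.

```bash
python3 -m jog '[{"delta_pos":[-0.7,-3.4,4.4],"yaw":0},{"delta_pos":[-0.8,-3.5,4.3],"yaw":0},{"delta_pos":[-1.6,-7.3,8.3],"yaw":0},{"delta_pos":[-1.7,-7.7,7.9],"yaw":0},{"delta_pos":[-1.7,-8.1,7.5],"yaw":0},{"delta_pos":[-1.8,-8.5,7.1],"yaw":0},{"delta_pos":[-1.9,-8.8,6.6],"yaw":0},{"delta_pos":[-2,-9.2,6.1],"yaw":0},{"delta_pos":[-2,-9.5,5.6],"yaw":0},{"delta_pos":[-1.1,-4.9,2.6],"yaw":0},{"delta_pos":[-1,-4.8,2.5],"yaw":0},{"delta_pos":[0,0,0],"yaw":0}]' | grep -E 'pos|force|gap'; python3 -m jog '[{"delta_pos":[-1,-5,2.3],"yaw":0},{"delta_pos":[-1.1,-5,2.3],"yaw":0},{"delta_pos":[-2.2,-10.2,4],"yaw":0},{"delta_pos":[-2.2,-10.4,3.5],"yaw":0},{"delta_pos":[-2.3,-10.6,2.9],"yaw":0},{"delta_pos":[-2.3,-10.7,2.4],"yaw":0},{"delta_pos":[-1.2,-5.4,0.9],"yaw":0},{"delta_pos":[-1.1,-5.4,0.9],"yaw":0},{"delta_pos":[0,0,0],"yaw":0}]' | grep -E 'pos|force|gap'
```

```text
position: [0.5651, 0.0835, 0.1857]
wrist_force: [-2.7, 4.5, 5.3]
finger_gap: 0.0425
grasp_force: 62.1
position: [0.551, 0.02, 0.2049]
wrist_force: [-6.3, 2.7, 9.7]
finger_gap: 0.0425
grasp_force: 62.5
```

```bash
python3 -m jog '[{"delta_pos":[0,-5.4,1.6],"yaw":0},{"delta_pos":[-0.8,-5.4,1.1],"yaw":0},{"delta_pos":[-1,-5.4,0.8],"yaw":0},{"delta_pos":[-1,-5.5,0.8],"yaw":0},{"delta_pos":[-1.1,-5.5,0.4],"yaw":0},{"delta_pos":[-1.1,-5.5,0.3],"yaw":0},{"delta_pos":[-1.1,-5.5,0],"yaw":0},{"delta_pos":[-1.1,-5.4,0],"yaw":0},{"delta_pos":[0,0,0],"yaw":0}]' | grep -E 'pos|force|gap';  python3 -m jog '[{"delta_pos":[-1.2,-5.5,-0.2],"yaw":0},{"delta_pos":[-1.2,-5.4,-0.3],"yaw":0},{"delta_pos":[-1.2,-5.4,-0.5],"yaw":0},{"delta_pos":[-1.2,-5.4,-0.6],"yaw":0},{"delta_pos":[-1.2,-5.4,-0.8],"yaw":0},{"delta_pos":[-1.2,-5.4,-0.9],"yaw":0},{"delta_pos":[-1.2,-5.4,-1],"yaw":0},{"delta_pos":[0,0,0],"yaw":0}]' | grep -E 'pos|force|gap'
python3 -c "
from h import *
pose(); snap('x.png',(255,140,355,240),(270,65,420,215))"
```

```text
position: [0.5429, -0.0231, 0.2069]
wrist_force: [-4.9, 1.0, 2.1]
finger_gap: 0.0429
grasp_force: 61.8
position: [0.5346, -0.0613, 0.2039]
wrist_force: [-6.8, 0.2, 6.2]
finger_gap: 0.0429
grasp_force: 62.3
t 14.80 pos [534.6 -61.3 203.9] toolY -12.1 z [-0. -0. -1.] gap 42.9 F [-6.8  0.2  6.2] grip 62.3
```

```bash
python3 -m jog '[{"delta_pos":[-0.6,-2.7,-0.4],"yaw":0},{"delta_pos":[-0.6,-2.7,-0.5],"yaw":0},{"delta_pos":[-0.6,-2.7,-0.6],"yaw":0},{"delta_pos":[-0.6,-2.7,-0.7],"yaw":0},{"delta_pos":[0,0,0],"yaw":0}]' | grep -E 'pos|force|gap';  python3 -m jog '[{"delta_pos":[-0.6,-2.7,-0.7],"yaw":0},{"delta_pos":[-0.6,-2.7,-0.8],"yaw":0},{"delta_pos":[0,0,0],"yaw":0},{"delta_pos":[0,0,0],"yaw":0}]' | grep -E 'pos|force|gap'
python3 -c "
from h import *
pose(); snap('stand.png',(255,140,355,240),(290,95,410,215))"
```

```text
position: [0.5323, -0.0719, 0.2018]
wrist_force: [-6.9, 0.2, 6.2]
finger_gap: 0.0428
grasp_force: 62.3
position: [0.5312, -0.0772, 0.2005]
wrist_force: [-7.2, 0.0, 6.7]
finger_gap: 0.0429
grasp_force: 62.4
t 15.65 pos [531.2 -77.2 200.5] toolY -12.0 z [-0. -0. -1.] gap 42.9 F [-7.2  0.   6.7] grip 62.4
```

View pics/stand.png

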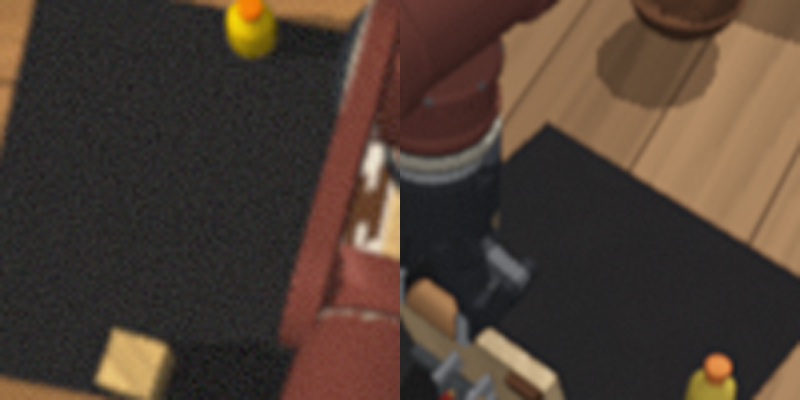

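This crop only catches part of the board: it's upright, held at scene crop (440,310), with the glue and blank unmoved. I'm out of picture views, so I'll use force to feel for the foot's contact.

```bash
for i in 1 2 3; do python3 -m jog '[{"delta_pos":[-0.4,-2,-0.6],"yaw":0},{"delta_pos":[0,0,0],"yaw":0},{"delta_pos":[0,0,0],"yaw":0}]' | grep -E 'pos|wrist'; done
```

```text
position: [0.5308, -0.0792, 0.2]
wrist_force: [-7.8, -1.1, 7.1]
position: [0.5304, -0.0813, 0.1995]
wrist_force: [-7.6, -1.1, 7.0]
position: [0.5299, -0.0833, 0.1989]
wrist_force: [-7.7, -1.6, 8.2]
```

```bash
cat > m.py <<'E'
from h import *
np.set_printoptions(precision=1,suppress=True)
pose(); f=grab_frame("scene")
h=cv2.cvtColor(f["img"],cv2.COLOR_RGB2HSV)[130:300,230:400]
P0=state()["position"]; u=np.array([.21,.978,0]); n=np.array([.978,-.21,0])
def onp(p,off=0):
    c,d=ray(f,p); X=c+d*((n@(P0-c)+off)/(n@d)); return np.array([u@(X-P0),X[2]])*1000
def comps(lo,hi,k):
    m=cv2.inRange(h,np.array(lo),np.array(hi)); N,l,st,c=cv2.connectedComponentsWithStats(m)
    for i in 1+np.argsort(-st[1:,4])[:k]:
        ys,xs=np.where(l==i); q=np.c_[xs,ys]+[230.,130]; mu=q.mean(0); w,v=np.linalg.eigh(np.cov((q-mu).T)); t=(q-mu)@v[:,1]
        a,b=mu+v[:,1]*t.max(),mu+v[:,1]*t.min(); A,B=onp(a),onp(b)
        print(st[i,4],"px",mu,"ends",a,b,"plane(u,z)",onp(mu),A,B,"tilt",np.degrees(np.arctan2(*(A-B))))
print("red");comps((0,150,50),(8,255,255),1); print("brass");comps((15,120,60),(24,255,255),4)
cv2.imwrite("pics/m%.1f.png"%state()["clock"],f["img"][:,:,::-1])
E
python3 m.py
```

```text
t 16.50 pos [529.9 -83.3 198.9] toolY -12.0 z [-0. -0. -1.] gap 42.7 F [-7.7 -1.6  8.2] grip 62.5
red
137 px [302.7 223.4] ends [300.8 231.9] [304.8 214.4] plane(u,z) [ 1.6 52. ] [-7.6 19.5] [10.8 84.7] tilt -164.2330957538375
brass
262 px [381.6 216.6] ends [378.8 226.5] [384.6 206.3] plane(u,z) [ 512.5 -586.2] [ 512.2 -677.7] [ 512.8 -498.7] tilt -179.80729176097674
62 px [299.5 232.7] ends [293.2 228. ] [305.2 237.1] plane(u,z) [-12.5  22.2] [-32.5  76. ] [  7.9 -32.8] tilt -20.408671651190065
36 px [392.8 278.5] ends [391.8 282.4] [393.9 274. ] plane(u,z) [ 1307.5 -2918.6] [ 1349.2 -3120. ] [ 1264.5 -2711.4] tilt 168.2878719344994
26 px [397.4 265.9] ends [395.8 270.9] [398.6 261.9] plane(u,z) [ 1256.8 -2493.3] [ 1287.4 -2675.7] [ 1234.3 -2359.9] tilt 170.4516512873997
```

The pin lies 12.5 mm on the leg side of the handle and about 20 mm high. The model for standing at 15° gives −13 mm and 18 mm, so the foot is at the mat. I'll ease off the downward push, then release.

```bash
python3 -m jog '[{"delta_pos":[-0.8,0,0.8],"yaw":0},{"delta_pos":[-0.8,0,0.5],"yaw":0},{"delta_pos":[0,0,0],"yaw":0}]' - 20| grep -E 'pos|force'; python3 m.py | head -3;  python3 -m jog '[{"delta_pos":[-0.8,0,0.5],"yaw":0},{"delta_pos":[-0.8,0,0.5],"yaw":0},{"delta_pos":[0,0,0],"yaw":0},{"delta_pos":[0,0,0],"yaw":0}]' - 20| grep -E 'pos|force'
```

```text
position: [0.5288, -0.0824, 0.1989]
wrist_force: [-4.8, -0.3, 2.1]
grasp_force: 61.7
t 16.80 pos [528.8 -82.4 198.9] toolY -12.0 z [-0. -0. -1.] gap 42.7 F [-4.8 -0.3  2.1] grip 61.7
red
136 px [302.6 223.4] ends [300.6 231.9] [304.7 214.4] plane(u,z) [ 1.6 49.6] [-7.7 17.1] [10.9 82.2] tilt -164.00746076836725
position: [0.528, -0.0811, 0.1991]
wrist_force: [-1.1, 1.5, -6.8]
grasp_force: 60.9
```

```bash
python3 -m jog '[{"delta_pos":[0,-0.3,-0.7],"yaw":0},{"delta_pos":[0,0,0],"yaw":0}]' 1 20| grep -E 'pos|force'; python3 -m jog '[{"delta_pos":[0,0,0],"yaw":0},{"delta_pos":[0,0,0],"yaw":0},{"delta_pos":[0,0,0],"yaw":0},{"delta_pos":[0,0,0],"yaw":0},{"delta_pos":[0,0,0],"yaw":0},{"delta_pos":[0,0,0],"yaw":0},{"delta_pos":[0,0,0],"yaw":0},{"delta_pos":[0,0,0],"yaw":0}]' 0| grep -E 'pos|force|gap'; python3 m.py | head -3
```

```text
position: [0.5283, -0.0816, 0.1992]
wrist_force: [-1.2, 1.8, -6.0]
grasp_force: 60.8
position: [0.5284, -0.0818, 0.1999]
wrist_force: [-0.2, -1.0, -0.1]
finger_gap: 0.0853
grasp_force: 0.0
t 18.02 pos [528.4 -81.8 199.9] toolY -12.0 z [ 0. -0. -1.] gap 85.3 F [-0.2 -1.  -0.1] grip 0.0
red
142 px [302.  224.3] ends [300.2 232.8] [303.9 215.4] plane(u,z) [-0.6 46.8] [-9.3 13.3] [ 8.1 80. ] tilt -165.3696313606365
```

```bash
python3 -m jog '[{"delta_pos":[0,0,4],"yaw":0},{"delta_pos":[0,0,8],"yaw":0},{"delta_pos":[0,0,12],"yaw":0},{"delta_pos":[0,0,15],"yaw":0},{"delta_pos":[0,0,15],"yaw":0},{"delta_pos":[0,0,15],"yaw":0},{"delta_pos":[0,0,15],"yaw":0},{"delta_pos":[0,0,15],"yaw":0},{"delta_pos":[0,0,10],"yaw":0},{"delta_pos":[0,0,0],"yaw":0},{"delta_pos":[0,0,0],"yaw":0},{"delta_pos":[0,0,0],"yaw":0}]' 0| grep -E 'pos|force|gap'; python3 m.py | head -3
python3 - <<'E'
from h import *
f=grab_frame("scene"); u=np.array([.21,.978,0]); n=np.array([.978,-.21,0]); P0=np.array([.5284,-.0818,0])
h=cv2.cvtColor(f["img"],cv2.COLOR_RGB2HSV)[150:260,250:350]
m=cv2.inRange(h,np.array((10,110,70)),np.array((18,255,220))); N,l,st,c=cv2.connectedComponentsWithStats(m)
for i in 1+np.argsort(-st[1:,4])[:5]:
    p=c[i]+[250,150]; a,d=ray(f,p); X=a+d*(n@(P0-a))/(n@d); print(st[i],p,np.round(X*1000,1))
E
```

```text
position: [0.5281, -0.0817, 0.3081]
wrist_force: [-0.1, -0.1, -0.4]
finger_gap: 0.0854
grasp_force: 0.0
t 19.07 pos [528.1 -81.7 308.1] toolY -12.0 z [-0.  0. -1.] gap 85.4 F [-0.1 -0.1 -0.4] grip 0.0
red
140 px [302.1 224.3] ends [300.2 232.8] [304.  215.4] plane(u,z) [ 0.2 45. ] [-8.6 11.5] [ 9.  78.1] tilt -165.1918582636194
[   0    0   51   58 1930] [269.43782383 171.89015544] [ 512.5 -155.9  344.4]
[  0  91  24  19 237] [257.5907173  252.98312236] [ 497.5 -225.6  118. ]
[ 37  31  22  19 218] [298.18807339 189.93119266] [527.2 -87.3 207.5]
[43 77 12 13 48] [298.27083333 233.25      ] [525.  -97.7  21.1]
[69 58 11  8 42] [323.         212.14285714] [546.2   1.   -2.4]
```

The board stands still with the gripper clear: handle at z 207.5 mm (the model gives 207.7) and the pin near the mat. Handing in.

```bash
python3 -c "
from station import *
print(finish_job())"
```

```text
the job is handed in; nothing more can be done
None
```

The leg is locked at its stop, the board was standing still on its bottom edge and the leg's foot when I handed the job in at about 19 s, and the gripper was clear; the hand-in call returned no verdict.

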